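# Set the safety rule against both stop screws of the scribing jig and clamp it

## Robot

A 6-joint arm with a two-finger parallel gripper is mounted at the origin on the work surface; the furniture and walls round the work are solid. World frame = base frame: x ahead of the robot, y to its left, z up, the work surface at z = 0. Lengths are in m, angles in rad, forces in N, time in s.
With the tool pointing down it reaches from about 0.375 to 0.9 m from the base axis. Payload 3.1 kg.
Tool frame: the origin (TCP) lies at the very end of the fingers, on their centre line; the grasp point (between the pads) lies 19 mm behind it; z points along the fingers, y is the line along which they close (so a half turn about z gives the same grasp; the last joint's range is limited). The gripper opens to 87 mm and grips with 3 to 60 N. Pads are 19 mm wide; open, the fingers measure 117 mm over their backs; the gripper's body (75 mm by 190 mm) begins 51 mm behind the grasp point.
Start: joints at [0.969, 0.527, 1.433, -0, 1.181, -0.178], TCP at [0.257, 0.57, 0.223] pointing down, gripper open.
Joint ranges: [-3.08, 3.08], [-0.75, 2.2], [0.22, 2.44], [-1.43, 4.57], [0, 2.65], [-2.85, 2.85]. Speed limits (rad/s): [2.79, 2.79, 3.14, 3.14, 3.14, 3.14].

## Interface

Orientations are given as a unit quaternion [x, y, z, w].
In Python, from rig import status, viewer, robot gives the robot as it stands.
- The arm moves only by the tool arm_command, never from a script. Its arguments are lists of equal length, an entry for each row: "delta_rot": the turn, a rotation vector about the tool's x, y, z in degrees, a list of three; "delta_pos": the shift along the tool's x, y, z in m, a list of three; "gripper": the closure, from -1 (fully open) to 1 (shut). In form: {"delta_rot": [[rx, ry, rz], ...], "delta_pos": [[dx, dy, dz], ...], "gripper": [gripper, ...]}. A call has 1 to 12 rows; each row is the pose to reach, as a shift and turn from the pose commanded when the call began, along the tool's axes at that moment; what a row does not reach only later rows make up. A row lasts 1/12 s, in which the tool goes at most 41.7 mm and 7.16 degrees, less where a joint would pass 70% of its speed; a pose out of reach is approached as far as the arm can. A call with a gripper value outside its range is refused whole. The fingers move at their own pace and stop on an object; "grip_force" is the grip in N (left out, the last holds). Time passes only in rows, so rows that repeat a pose let the fingers close. It gives the time, the measured TCP pose, the force, the opening and the grip force at its end, in the units of the state.
- status.get_obs(): the state, without advancing time (a new reading comes with each control period).
- viewer.camera(name): name is "scene" or "top" or "wrist"; returns a dict with "pixels" (400x640x3 uint8, blue, green, red), "fx", "fy", "cx", "cy" (pixels), "pose" (4x4, takes a point from camera to world coordinates); the wrist camera has in their place "mount" (4x4, takes a point from camera to tool coordinates, whose origin is the TCP and whose axes are the flange's). Camera axes: x right, y down, z forward; pixel columns grow to the right and rows downward; lengths in m; the calibration is good to about 2 mm. A picture is of the moment at which its call begins: read the wrist's pose just before it. There is no depth.
- robot.hand_in(): hands the job in; it is judged then, once.
The state is a dict: "time": time; "q": joint angles; "joint_velocities": joint speeds; "joint_torque": joint torques, N m; "position": TCP position; "tool_rot": TCP orientation; "ft_force": force on the tool from outside, world axes, zero at the start; "moment": the same for the moment, N m; "grip_width": finger opening in m; "grip_force": force on a finger pad.
Only numpy, scipy, OpenCV 4.12 (cv2) and the standard library are available. Lean on these libraries where they do the work, as an engineer would, in place of code of your own. Each camera call takes 0.05 s, during which the arm holds its last target. There are 200 camera calls.

## Task

Get the jig ready for scribing the blue test panel: slide the safety rule along the plate until its straight edge bears lightly but surely on the tips of both stop screws at once; a hard push would spoil their setting. Then swing the red-handled hold-down lever over and press it fully home on the rule, so that the rule stays touching both stops. Leave the things around the jig alone.

Things in the scene. Friction and masses are not known exactly. Their poses are not given: they have to be found in the camera images.
- scribe_jig: grey plate 150 x 280 mm, fixed, its flat top 12 mm above the worktop, a blue test panel let in flush. Origin: under the plate's middle, on the worktop. x runs across the plate towards the stop side, y along it towards the hold-down lever, z up.
- stop_l: adjustable stop at the lever end of the plate: a small fixed block, 20 x 22 mm, 16 mm tall, with a round-tipped steel screw, 8 mm thick, standing out of its front face (-x) at 4.5 mm above the plate. How far it is set out is not known, 10 to 34 mm. Origin: foot of the block's front face, at x 46, y 63 mm in the jig's frame, plate level; axes as the jig's.
- stop_r: the same kind of stop at the other end, front face at x 46, y -107 mm in the jig's frame (the screws are 170 mm apart); its screw is set to its own length, also 10 to 34 mm. Neither screw tip may be pushed with more than 6 N, or the setting creeps.
- safety_rule: loose metal rule lying flat on the plate, 0.2 to 0.4 kg, 46 mm wide (x), 230 mm long (y), 6 mm thick, with a finger guard along its back: 8 mm wide (x -23 to -15 mm), its top 20 mm above the underside. Origin: middle of the underside. It takes 1 to 3 N to slide, up to 6 N while one end turns about a stop. x points from the guard to the straight front edge.
- rule_edge (a point): middle of the rule's straight front edge, half-way up its 6 mm thickness (x +23 mm in the rule's frame); axes as the rule's, x pointing out of the edge towards the stops.
- rule_guard (a point): middle of the finger guard: x -19 mm, y 0, 11 mm above the rule's underside; the guard's upright back face lies 4 mm behind this point. The guard can be pushed from behind or gripped from above.
- hold_lever (a joint): angle of the hold-down lever, rad: 0 = home, level, its foot squeezed on the rule; grows as it lifts and swings over towards the jig's +y; about pi/2 = upright; limit 2.1. The stiff hinge stays where it is left: moving the grip takes 4 to 5 N, the last degrees about 8 N. It does not shut by itself.
- lever_hinge (a point): hinge axis of the lever: x 5, y 126 mm in the jig's frame, 40 mm above the worktop; the axis runs along the jig's x. Shut, the lever points along the jig's -y, over the rule between its guard and its front edge.
- lever_grip (a point): middle of the lever's red grip, 98 mm from the hinge axis; the grip is 52 mm long, 16 mm wide, 14 mm thick. The sprung rubber foot, 10 mm in diameter, is 50 mm from the hinge and meets the rule when the lever is about 0.06 rad from home.
- dropper: small brown dropper bottle with a black top, 33 mm wide, 102 mm tall, standing beside the end away from the lever; origin under its middle. Leave alone.
- weight_200: brass-coloured weight with a knob, 33 mm wide, 50 mm tall, beside the plate at the end away from the lever; origin under its middle. Leave alone.
- screwdriver: yellow-handled screwdriver, 188 mm long, 25 mm thick, lying on the worktop; origin under its middle. Leave alone.

How it is judged:
On the way, in this order (a step that is already met when the one before it is completed fails the run):
1. the rule's edge presses on both stop screws at once (over 1 N on each, for 0.3 s) while the lever is still open (contact force between safety_rule and stop_l above 1 N and contact force between safety_rule and stop_r above 1 N and value of joint hold_lever above 0.5 rad), for 0.3 s.
2. the lever is home and its foot holds the rule down (value of joint hold_lever below 0.12 rad and contact force between hold_lever and safety_rule above 2 N), for 0.2 s.
At the end, for the whole second after the job is handed in: The lever is within 0.12 rad of home with its foot holding the rule down by more than 2 N; the rule's front edge still bears on both stop screws (over 0.15 N on each), the stops being on the edge side of the rule; the rule is at rest (all of step 2 and x of stop_l in the frame of rule_edge between 0.008 and 0.036 m and x of stop_r in the frame of rule_edge between 0.008 and 0.036 m and contact force between safety_rule and stop_l above 0.15 N and contact force between safety_rule and stop_r above 0.15 N and linear speed of safety_rule below 0.01 m/s); the robot touches nothing.
It fails at once if a stop screw is pushed harder than 6 N (contact force between anything else and stop_l above 6 N or contact force between anything else and stop_r above 6 N).
It fails at once if the rule is lifted off the plate by more than 15 mm (height (world z) of rule_edge above 0.03 m).
It fails at once if a bystander is shifted by more than 15 mm or knocked over (distance of any of dropper, weight_200, screwdriver from where it was at the start of the episode above 0.015 m).
It also fails if it takes over 67 s, if anything falls off the work surface, if the arm or the gripper's body presses on something with over 40 N, if the wrist force passes 120 N, or if a joint passes its speed limit or range.

## Working session

There is one attempt and no reset: what is moved stays moved. The work goes in short steps, Python scripts to look and compute and a tool call to move; the robot and the scene stay as the last step left them, time stands still between calls to the robot, and variables do not carry over. Pictures are saved under pics/ and viewed, at most 10 in all, crops included, and the job is handed in when it is done.

Besides the shell and the picture viewer there is one more tool, called after ">>>" as a command line: name --argument value ..., lists and objects as JSON in quotes. arm_command: Moves the arm, as the interface text tells. Its arguments: {"type":"object","properties":{"delta_rot":{"type":"array","items":{"type":"array","items":{"type":"number"}}},"delta_pos":{"type":"array","items":{"type":"array","items":{"type":"number"}}},"gripper":{"type":"array","items":{"type":"number"}},"grip_force":{"type":"number"}},"required":["delta_rot","delta_pos","gripper"]}

```bash
ls; mkdir -p pics; python3 - <<'E'
from rig import status, viewer
import cv2,numpy as np
print(status.get_obs())
a=viewer.camera("scene");b=viewer.camera("top")
np.set_printoptions(precision=4,suppress=True)
for c in(a,b): print(c['fx'],c['fy'],c['cx'],c['cy'],c['pose'])
cv2.imwrite('pics/scene.png',a['pixels']);cv2.imwrite('pics/top.png',b['pixels'])
E
```

```text
pics
{'time': 0.0, 'q': array([ 9.68472344e-01,  5.28500704e-01,  1.43392295e+00, -4.35134453e-06,
        1.18139000e+00, -1.78504726e-01]), 'joint_velocities': array([ 0.00038662, -0.00158481, -0.00107753, -0.00215009, -0.00121603,
       -0.00035986]), 'joint_torque': array([ 2.08615011e-04, -4.40045857e+01, -1.76588452e+01,  6.31626067e-02,
        5.82159008e-02, -1.46714096e-04]), 'position': array([0.25657588, 0.5690894 , 0.22154386]), 'tool_rot': array([ 2.10326255e-01,  9.77630622e-01, -1.02769935e-03, -4.20763155e-04]), 'ft_force': array([-0.37911123, -0.85043763,  0.03151197]), 'moment': array([-0.04411885,  0.03635257,  0.02162274]), 'grip_force': 0.0, 'grip_width': 0.08697463660324414}
436.35789311004095 436.35789311004095 320.00869682697515 197.04113015003475 [[ 0.4044 -0.7429  0.5334 -0.0066]
 [-0.9144 -0.3188  0.2494 -0.4295]
 [-0.0153 -0.5886 -0.8083  0.814 ]
 [ 0.      0.      0.      1.    ]]
422.0667883211511 422.0667883211511 321.12669423342106 202.65998403516437 [[ 0.0114 -0.9991  0.0416  0.4396]
 [-0.9999 -0.0111  0.0096 -0.2196]
 [-0.0092 -0.0417 -0.9991  1.0615]
 [ 0.      0.      0.      1.    ]]
```

View pics/scene.png

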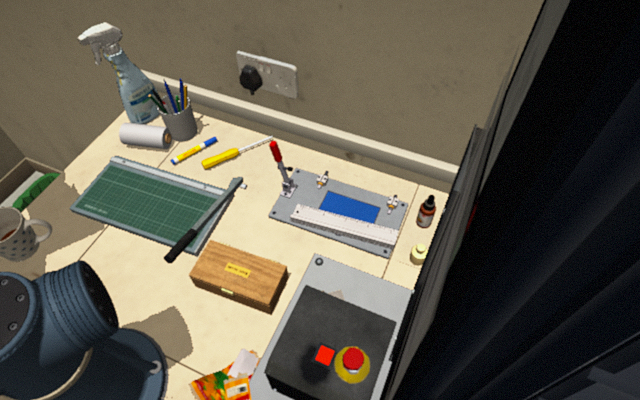

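View pics/top.png

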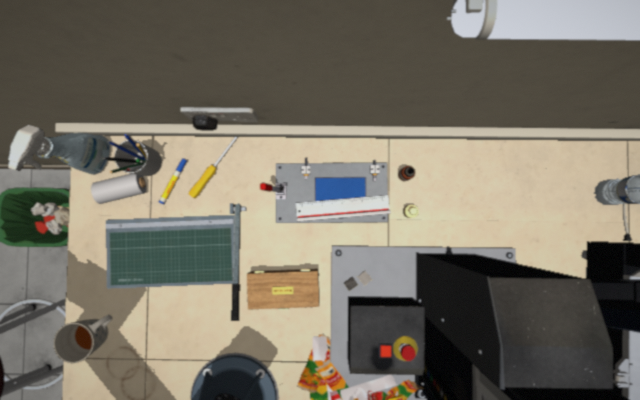

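The top view shows the jig at about cols 277–390, rows 163–222. The lever (red tip at 265,186) is at the left end, the stops are at (306,168) and (375,168), and the rule is tilted at (297–389, 197–220). The bottle is at (406,172) and the weight at (411,211).

```bash
cat > h.py <<'E'
import numpy as np,cv2
from scipy.spatial.transform import Rotation as R
def ray(c,uv,T=None):
    T=c['pose'] if T is None else T
    d=T[:3,:3]@np.array([(uv[0]-c['cx'])/c['fx'],(uv[1]-c['cy'])/c['fy'],1]);return T[:3,3],d
def onz(c,uv,z,T=None):
    o,d=ray(c,uv,T);return o+d*(z-o[2])/d[2]
def proj(c,p,T=None):
    T=c['pose'] if T is None else T
    q=T[:3,:3].T@(np.asarray(p)-T[:3,3]);return np.array([c['fx']*q[0]/q[2]+c['cx'],c['fy']*q[1]/q[2]+c['cy']])
def tool(o):
    T=np.eye(4);T[:3,:3]=R.from_quat(o['tool_rot']).as_matrix();T[:3,3]=o['position'];return T
E
python3 - <<'E'
from h import *
from rig import viewer
c=viewer.camera("top");im=c['pixels'];hsv=cv2.cvtColor(im,cv2.COLOR_BGR2HSV)
def big(m):
    cs,_=cv2.findContours(m,0,1);return max(cs,key=cv2.contourArea)
roi=np.zeros(im.shape[:2],np.uint8);roi[140:240,250:430]=255
b=big(cv2.inRange(hsv,(100,120,60),(125,255,255))&roi)
r=big(cv2.inRange(hsv,(0,130,80),(8,255,255))&roi&(np.arange(640)<285)[None].astype(np.uint8)*255)
print('blue',cv2.minAreaRect(b),'red',cv2.minAreaRect(r))
for p in cv2.boxPoints(cv2.minAreaRect(b)): print(onz(c,p,.012).round(4))
g=cv2.inRange(hsv,(0,0,70),(180,60,255))&roi
g=cv2.morphologyEx(g,cv2.MORPH_OPEN,np.ones((3,3)))
p=cv2.minAreaRect(big(g));print('plate',p)
for q in cv2.boxPoints(p): print(onz(c,q,.012).round(4))
w=big(cv2.inRange(hsv,(0,0,190),(180,50,255))&roi);q=cv2.minAreaRect(w);print('rule',q)
for q in cv2.boxPoints(q): print(q,onz(c,q,.022).round(4))
cv2.imwrite('pics/crop.png',cv2.resize(im[150:235,250:430],None,fx=4.4,fy=4.4,interpolation=2))
E
```

```text
blue ((340.0, 188.5), (21.0, 48.0), 90.0) red ((265.5769348144531, 186.38462829589844), (11.411194801330566, 6.325770854949951), 7.125016689300537)
[ 0.5447 -0.196   0.012 ]
[ 0.546  -0.3156  0.012 ]
[ 0.4936 -0.316   0.012 ]
[ 0.4923 -0.1966  0.012 ]
plate ((339.5, 189.5), (99.0, 179.0), 90.0)
[ 0.6386 -0.0292  0.012 ]
[ 0.643  -0.4772  0.012 ]
[ 0.3963 -0.4774  0.012 ]
[ 0.391  -0.0338  0.012 ]
rule ((362.49993896484375, 202.99996948242188), (132.99996948242188, 71.99998474121094), -0.0)
[295.99994 238.99997] [ 0.3928 -0.1488  0.022 ]
[295.99994 166.99997] [ 0.5705 -0.1463  0.022 ]
[428.99994 166.99997] [ 0.5739 -0.4748  0.022 ]
[428.99994 238.99997] [ 0.3967 -0.4749  0.022 ]
```

View pics/crop.png

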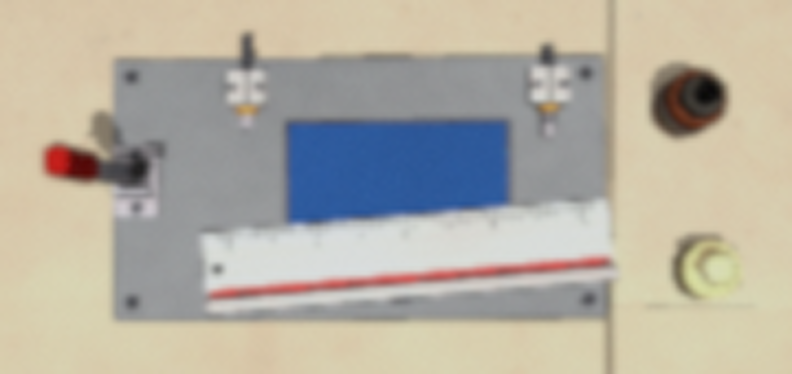

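The crop shows the plate corners at (113,60), (606,55), (607,318) and (115,320). The screw tips are at (247,125) and (549,133). The rule's front edge runs from (202,236) to (606,200), its guard back from (208,312) to (615,277), and the lever's red grip is at (70,163), leaning out.

```bash
python3 - <<'E'
from h import *
from rig import viewer
np.set_printoptions(precision=4,suppress=True)
c=viewer.camera("top");s=viewer.camera("scene")
f=lambda u,v:(u/4.4+250-.4,v/4.4+150-.4)
P=[onz(c,f(*p),.012) for p in [(113,60),(606,55),(607,318),(115,320)]]
TL,TR,BR,BL=P;o=sum(P)/4;y=(TL+BL-TR-BR);yaw=np.arctan2(-y[0],y[1])
print('sides',[np.linalg.norm(P[i]-P[i-1])for i in range(4)],'jig',o,'yaw',np.degrees(yaw))
J=np.eye(3);J[:3,:3]=R.from_euler('z',yaw).as_matrix()
o[2]=0
j=lambda p:J.T@(p-o)
for n,p,z in[('tipL',(247,125),.0165),('tipR',(549,133),.0165),('blkL',(247,106),.028),('blkR',(549,104),.028),('fl',(202,236),.018),('fr',(606,200),.018),('bl',(208,312),.032),('br',(615,277),.032),('drop',(706,95),.1),('wt',(712,262),.05)]:
    q=onz(c,f(*p),z);print(n,q,j(q)*1e3)
print('stops expected world',o+J@[.046,.063,0.012],o+J@[.046,-.107,.012])
h=cv2.cvtColor(s['pixels'],cv2.COLOR_BGR2HSV);m=cv2.inRange(h,(0,130,70),(8,255,255));m[:, :255]=0;m[:,300:]=0;m[180:]=0
M=cv2.moments(m,True);us=(M['m10']/M['m00'],M['m01']/M['m00']);print('red scene',us)
o1,d1=ray(s,us);o2,d2=ray(c,(265.6,186.4))
t=np.linalg.lstsq(np.c_[d1,-d2],o2-o1,rcond=None)[0];a,b=o1+t[0]*d1,o2+t[1]*d2
print(a,b,j((a+b)/2)*1e3)
g=j((a+b)/2)-[.005,.126,.04];print('r',np.hypot(g[1],g[2]),'ang',np.arctan2(g[2],-g[1]))
E
```

```text
sides [np.float64(0.1476423083335561), np.float64(0.2798695922650603), np.float64(0.14899424204800416), np.float64(0.27764824335485333)] jig [ 0.5094 -0.2348  0.012 ] yaw 1.0297024123985168
tipL [ 0.544  -0.1705  0.0165] [35.7292 63.5851 16.5   ]
tipR [ 0.5413 -0.3409  0.0165] [  29.9348 -106.7298   16.5   ]
blkL [ 0.5535 -0.1709  0.028 ] [45.2229 63.013  28.    ]
blkR [ 0.5564 -0.3395  0.028 ] [  45.0714 -105.5656   28.    ]
fl [ 0.4809 -0.1461  0.018 ] [-26.8981  89.1608  18.    ]
fr [ 0.5037 -0.373   0.018 ] [  -8.2163 -138.1061   18.    ]
bl [ 0.4383 -0.151   0.032 ] [-69.6447  85.0266  32.    ]
br [ 0.4602 -0.3761  0.032 ] [ -51.7601 -140.4492   32.    ]
drop [ 0.5538 -0.4125  0.1   ] [  41.1573 -178.4825  100.    ]
wt [ 0.4686 -0.426   0.05  ] [ -44.2694 -190.4801   50.    ]
stops expected world [ 0.5543 -0.1709  0.012 ] [ 0.5573 -0.3409  0.012 ]
red scene (275.0331125827815, 150.39735099337747)
[ 0.5115 -0.0868  0.1393] [ 0.5124 -0.0885  0.1391] [  5.1446 147.0508 139.1699]
r 0.10137950232575951 ang 1.7799615071512478
```

>>> arm_command --delta_rot '[[0,0,-6],[0,0,-12],[0,0,-18],[0,0,-23.4],[0,0,-23.4],[0,0,-23.4],[0,0,-23.4],[0,0,-23.4],[0,0,-23.4],[0,0,-23.4],[0,0,-23.4],[0,0,-23.4]]' --delta_pos '[[-0.033,-0.026,0],[-0.066,-0.052,0],[-0.098,-0.077,0],[-0.131,-0.103,0],[-0.164,-0.129,0],[-0.197,-0.154,0],[-0.23,-0.18,0],[-0.262,-0.206,0],[-0.295,-0.231,0],[-0.328,-0.257,0],[-0.328,-0.257,0],[-0.328,-0.257,0]]' --gripper '[1,1,1,1,1,1,1,1,1,1,1,1]' --grip_force 20

```text
time: 1.25
position: [0.4515, 0.1986, 0.2226]
tool_rot: [0.01, 1.0, 0.0, 0.0]
ft_force: [1.3, 0.6, -0.5]
grip_width: 0.015
grip_force: 0.0
```

>>> arm_command --delta_rot '[[0,0,0],[0,0,0],[0,0,0],[0,0,0],[0,0,0],[0,0,0],[0,0,0],[0,0,0],[0,0,0],[0,0,0],[0,0,0],[0,0,0]]' --delta_pos '[[0.022,-0.04,0],[0.022,-0.08,0],[0.022,-0.12,0],[0.022,-0.16,0],[0.022,-0.2,0],[0.022,-0.24,0],[0.022,-0.28,0],[0.022,-0.32,0],[0.022,-0.36,0],[0.022,-0.4,0],[0.022,-0.43,0.01],[0.022,-0.457,0.03]]' --gripper '[1,1,1,1,1,1,1,1,1,1,1,1]'

```text
time: 2.25
position: [0.4233, -0.2583, 0.1942]
tool_rot: [0.007, 1.0, -0.002, 0.002]
ft_force: [0.9, -0.3, 0.2]
grip_width: 0.0001
grip_force: 0.0
```

```bash
python3 - <<'E'
from h import *
from rig import viewer,status
np.set_printoptions(precision=4,suppress=True)
o=status.get_obs();c=viewer.camera("wrist");print(o['position'],o['tool_rot'],o['ft_force'],o['grip_width'],o['q']);print(c['mount'])
cv2.imwrite('pics/w1.png',c['pixels'])
E
```

```text
[ 0.4233 -0.2583  0.1942] [ 0.0073  1.     -0.0021  0.0024] [ 0.9095 -0.272   0.1986] 0.00011921172332090592 [-0.7738  0.3933  1.7866  0.0005  0.9554 -2.3303]
[[ 0.0008 -0.9598 -0.2808  0.0765]
 [ 1.      0.001  -0.0006 -0.0001]
 [ 0.0008 -0.2808  0.9598 -0.1639]
 [ 0.      0.      0.      1.    ]]
```

View pics/w1.png

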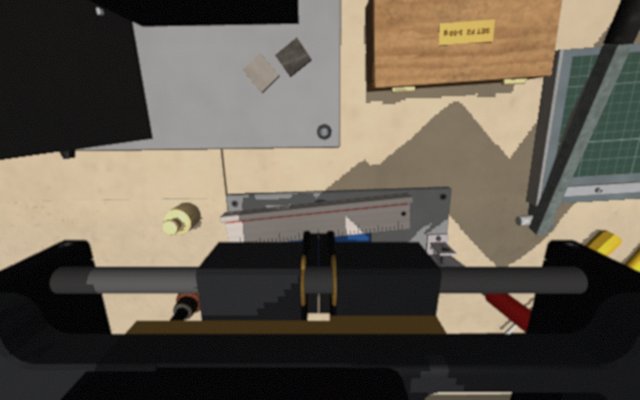

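The wrist view shows the rule's guard line from (222,218) to (410,200), with the fingers behind it as planned. The weight and bottle are clear on the left, and the red lever is clear on the right.

>>> arm_command --delta_rot '[[0,0,0],[0,0,0],[0,0,0],[0,0,0],[0,0,0],[0,0,0],[0,0,0]]' --delta_pos '[[0,0,0.035],[0,0,0.07],[0,0,0.11],[0,0,0.14],[0,0,0.16],[0,0,0.17],[0,0,0.17]]' --gripper '[1,1,1,1,1,1,1]'

```text
time: 2.88
position: [0.4207, -0.2537, 0.0207]
tool_rot: [0.007, 1.0, 0.002, -0.002]
ft_force: [-0.4, 0.7, 0.7]
grip_width: 0.0002
grip_force: 0.0
```

```bash
python3 - <<'E'
from h import *
from rig import viewer,status
np.set_printoptions(precision=4,suppress=True)
o=status.get_obs();print(o['position'],o['tool_rot'],o['ft_force'],R.from_quat(o['tool_rot']).as_matrix())
c=viewer.camera("wrist")
s=viewer.camera("scene")
cv2.imwrite('pics/c2.png',np.vstack([cv2.resize(s['pixels'][130:280,240:460],None,fx=2.6,fy=2.6)[:, :572],cv2.resize(c['pixels'][180:330],(572,134))]))
E
```

```text
[ 0.4207 -0.2537  0.0207] [ 0.0068  1.      0.0018 -0.0017] [-0.379   0.7449  0.6537] [[-0.9999  0.0136 -0.0034]
 [ 0.0136  0.9999  0.0036]
 [ 0.0035  0.0035 -1.    ]]
```

View pics/c2.png

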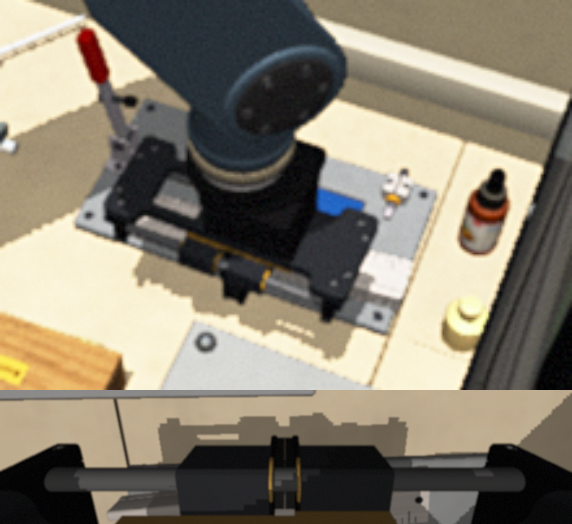

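The scene crop shows the closed fingers behind the guard at about (235,285), clear of everything. Next is the push.

>>> arm_command --delta_rot '[[0,0,0],[0,0,0],[0,0,0],[0,0,0],[0,0,0],[0,0,0],[0,0,0],[0,0,0],[0,0,0],[0,0,0],[0,0,0],[0,0,0]]' --delta_pos '[[-0.004,0,0],[-0.008,0,0],[-0.012,-0.001,0],[-0.015,-0.002,0],[-0.018,-0.003,0],[-0.021,-0.004,0],[-0.024,-0.004,0],[-0.027,-0.004,0],[-0.03,-0.004,0],[-0.033,-0.004,0],[-0.035,-0.004,0],[-0.035,-0.004,0]]' --gripper '[1,1,1,1,1,1,1,1,1,1,1,1]'

```text
time: 3.98
position: [0.4569, -0.2607, 0.0225]
tool_rot: [0.008, 1.0, -0.0, 0.0]
ft_force: [-1.6, 1.3, 0.6]
grip_width: 0.0006
grip_force: 0.6
```

```bash
python3 - <<'E'
from h import *
from rig import viewer,status
np.set_printoptions(precision=4,suppress=True)
for i in range(4):
    o=status.get_obs();c=viewer.camera("top");print(o['position'],o['ft_force'],o['moment'])
cv2.imwrite('pics/t2.png',cv2.resize(c['pixels'][150:235,250:430],None,fx=4.4,fy=4.4,interpolation=2))
E
```

```text
[ 0.4569 -0.2607  0.0225] [-1.552   1.2811  0.6377] [ 0.1119  0.2341 -0.017 ]
[ 0.4569 -0.2608  0.0225] [-1.5019  0.3702 -0.1106] [ 0.185   0.1763 -0.0153]
[ 0.4569 -0.2608  0.0225] [0.0222 0.5475 0.3569] [ 0.1449  0.1182 -0.0045]
[ 0.4568 -0.2609  0.0225] [-0.932   0.1754 -0.3626] [0.0777 0.0237 0.0287]
```

View pics/t2.png

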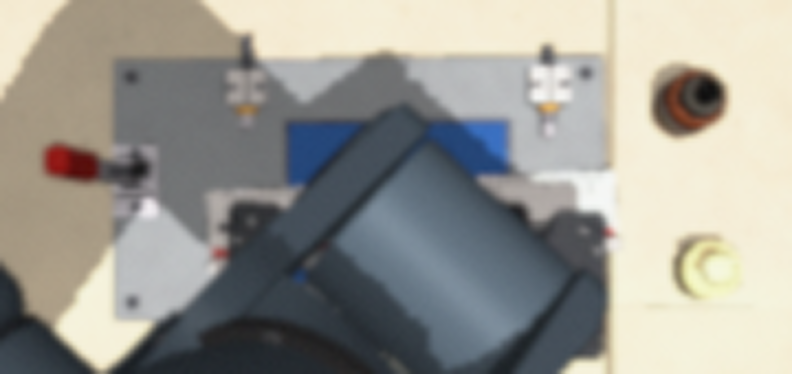

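The front edge now runs from (207,195) to (612,172) in the crop, so the rule has moved forward but its right end still leads by about 14 mm. I'll back off, move left and push there to square it up.

>>> arm_command --delta_rot '[[0,0,0],[0,0,0],[0,0,0],[0,0,0],[0,0,0],[0,0,0],[0,0,0],[0,0,0],[0,0,0],[0,0,0],[0,0,0],[0,0,0]]' --delta_pos '[[0.005,0,0],[0.009,0.01,0],[0.009,0.025,0],[0.009,0.036,0],[0.006,0.036,0],[0.003,0.036,0],[0,0.036,0],[-0.003,0.036,0],[-0.006,0.036,0],[-0.009,0.036,0],[-0.011,0.036,0],[-0.011,0.036,0]]' --gripper '[1,1,1,1,1,1,1,1,1,1,1,1]'

```text
time: 5.18
position: [0.4686, -0.2252, 0.0225]
tool_rot: [0.008, 1.0, -0.0, 0.001]
ft_force: [0.6, 0.6, -0.3]
grip_width: 0.0002
grip_force: 0.3
```

```bash
python3 - <<'E'
from h import *
from rig import viewer,status
np.set_printoptions(precision=4,suppress=True)
for i in range(3):
    o=status.get_obs();c=viewer.camera("top");print(o['position'],o['ft_force'],o['moment'])
cv2.imwrite('pics/t3.png',cv2.resize(c['pixels'][160:220,285:405],None,fx=6.6,fy=6.6,interpolation=2))
E
```

```text
[ 0.4686 -0.2252  0.0225] [ 0.6085  0.5504 -0.2974] [0.1285 0.1033 0.0488]
[ 0.4686 -0.2253  0.0226] [-1.0447  0.4717 -0.7805] [0.0892 0.0095 0.0151]
[ 0.4686 -0.2254  0.0226] [-0.2988  0.6227  0.0259] [ 0.0946  0.0561 -0.0284]
```

View pics/t3.png

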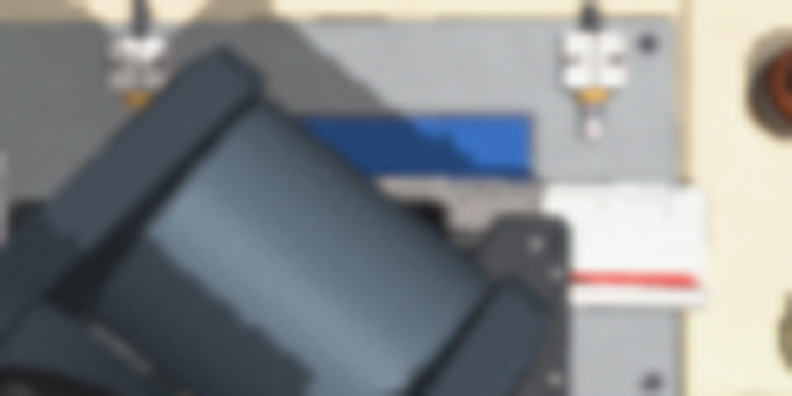

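The front edge runs from (450,178) to (700,183), now almost parallel to the line of the tips. The right tip at (592,133) is still about 18 mm away. I'll push again in the middle.

>>> arm_command --delta_rot '[[0,0,0],[0,0,0],[0,0,0],[0,0,0],[0,0,0],[0,0,0],[0,0,0],[0,0,0],[0,0,0],[0,0,0],[0,0,0],[0,0,0]]' --delta_pos '[[0.004,0,0],[0.005,-0.01,0.001],[0.005,-0.025,0.001],[0.005,-0.032,0.001],[0.002,-0.032,0.001],[-0.001,-0.032,0.001],[-0.003,-0.032,0.001],[-0.005,-0.032,0.001],[-0.007,-0.032,0.001],[-0.009,-0.032,0.001],[-0.011,-0.032,0.001],[-0.011,-0.032,0.001]]' --gripper '[1,1,1,1,1,1,1,1,1,1,1,1]'

```text
time: 6.33
position: [0.4784, -0.2562, 0.0215]
tool_rot: [0.008, 1.0, 0.0, -0.0]
ft_force: [-1.6, 1.0, 0.8]
grip_width: 0.0004
grip_force: 0.9
```

```bash
cat > f.py <<'E'
from h import *
from rig import viewer,status
np.set_printoptions(precision=4,suppress=True)
F=[]
for i in range(8):
    o=status.get_obs();c=viewer.camera("top");F.append(o['ft_force'])
F=np.array(F);print(o['time'],o['position'],'mean',F.mean(0),'sd',F.std(0),o['moment'])
im=c['pixels']
# right gap profile: columns around right screw
print(im[175:195,370:379].mean(2).astype(int)[:, ::2].T)
E
python3 f.py
```

```text
6.6833 [ 0.4784 -0.2569  0.0214] mean [-1.5569  1.1514  0.0964] sd [0.3056 0.5252 0.4506] [0.1644 0.1288 0.0241]
[[185 188 188 188 187 177 142 117 118 141 155 164 169 165 152 115  79  70
   74  79]
 [143 155 159 163 166 157 132 115 117 142 155 164 167 162 146 111  75  62
   64  70]
 [158 156 164 194 205 192 147 119 124 155 156 157 155 123  90  76  76  75
   71  68]
 [165 167 172 184 189 180 145 121 132 160 160 153 139 106  83  80  80  79
   80  78]
 [188 190 190 190 190 183 164 150 147 170 172 164 144 106  83  79  81  82
   80  79]]
```

>>> arm_command --delta_rot '[[0,0,0],[0,0,0],[0,0,0],[0,0,0],[0,0,0],[0,0,0]]' --delta_pos '[[-0.001,0,0],[-0.002,0,0],[-0.003,0,0],[-0.004,0,0],[-0.005,0,0],[-0.005,0,0]]' --gripper '[1,1,1,1,1,1]'

```text
time: 7.23
position: [0.4836, -0.2573, 0.0216]
tool_rot: [0.008, 1.0, -0.0, 0.0]
ft_force: [-0.2, 0.5, -0.4]
grip_width: 0.0007
grip_force: 0.4
```

```bash
python3 f.py
```

```text
7.5833 [ 0.4836 -0.2572  0.0217] mean [-0.3296  0.0807 -0.0086] sd [0.5875 0.5714 0.524 ] [ 0.0436  0.0617 -0.0335]
[[185 189 187 181 169 141 133 143 155 164 164 147 116  83  73  75  79  84
   89  93]
 [142 156 160 163 157 132 128 142 151 162 167 161 141 102  69  66  71  77
   82  86]
 [159 157 163 193 196 155 125 141 150 150 142 116  89  77  75  72  68  70
   74  78]
 [165 166 172 183 179 144 124 142 155 152 125  93  81  80  79  79  76  70
   66  70]
 [189 191 191 190 182 160 141 160 169 162 134  98  81  80  80  81  79  78
   71  62]]
```

>>> arm_command --delta_rot '[[0,0,0],[0,0,0],[0,0,0],[0,0,0],[0,0,0]]' --delta_pos '[[-0.0005,0,0],[-0.001,0,0],[-0.0015,0,0],[-0.002,0,0],[-0.002,0,0]]' --gripper '[1,1,1,1,1]'

```text
time: 8.05
position: [0.484, -0.257, 0.0217]
tool_rot: [0.007, 1.0, 0.0, -0.001]
ft_force: [-4.3, -2.1, 4.0]
grip_width: 0.0011
grip_force: 2.6
```

```bash
python3 f.py
```

```text
8.4 [ 0.484  -0.257   0.0217] mean [-5.0543 -2.2615  3.2353] sd [0.5932 0.2646 0.5575] [-0.4089  0.8858 -0.0668]
[[185 187 183 170 139 122 135 150 162 166 156 125  91  75  75  81  85  89
   93  96]
 [143 156 159 154 129 117 136 151 163 168 166 156 128  87  67  71  77  81
   85  90]
 [159 157 164 180 158 130 127 142 153 155 141 110  87  75  70  67  68  72
   79  83]
 [164 166 171 172 145 124 127 140 151 150 112  82  78  78  79  74  69  65
   69  74]
 [187 191 191 184 164 151 144 156 164 161 118  85  78  79  82  80  78  73
   68  58]]
```

```bash
python3 - <<'E'
from h import *
from rig import viewer
t=viewer.camera("top")['pixels'];s=viewer.camera("scene")['pixels'];w=viewer.camera("wrist")['pixels']
z=lambda a:cv2.resize(a,(390,290),interpolation=2)
cv2.imwrite('pics/k.png',np.vstack([np.hstack([z(t[165:200,360:407]),z(s[185:245,370:450])]),np.hstack([z(t[160:200,290:344]),z(w[160:400])])]))
E
```

```text
(no output)
```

View pics/k.png

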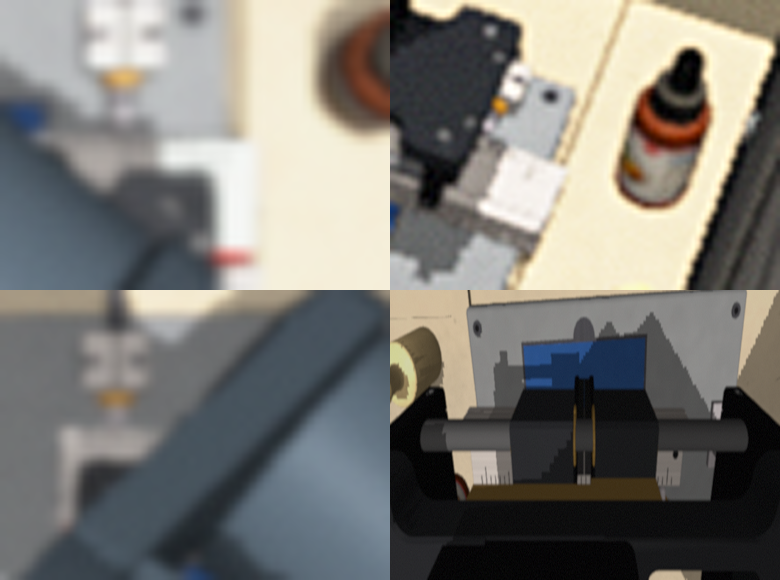

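The views show the left screw tip (113,405) meeting the rule edge, while the right tip (122,118) is close but perhaps still about 1 mm off. I'll go on in half-millimetre steps.

>>> arm_command --delta_rot '[[0,0,0],[0,0,0],[0,0,0]]' --delta_pos '[[-0.0003,0,0],[-0.0005,0,0],[-0.0005,0,0]]' --gripper '[1,1,1]'

```text
time: 8.85
position: [0.484, -0.257, 0.0216]
tool_rot: [0.007, 1.0, 0.0, -0.002]
ft_force: [-5.4, -2.7, 3.2]
grip_width: 0.0005
grip_force: 3.1
```

```bash
python3 f.py
```

```text
9.2 [ 0.484  -0.257   0.0217] mean [-6.2942 -2.8566  3.8741] sd [0.6481 0.5929 0.7621] [-0.4799  1.0935 -0.0902]
[[185 186 182 170 139 123 134 151 163 165 146 119  86  75  78  80  85  89
   93  97]
 [144 155 159 154 130 116 130 150 163 168 167 154 121  82  69  72  77  82
   87  91]
 [159 156 163 181 157 130 128 148 155 156 143 110  85  75  70  67  68  74
   79  84]
 [164 167 171 173 145 124 129 142 152 151 113  84  79  78  78  74  68  67
   70  71]
 [187 191 190 185 165 151 144 156 163 161 119  84  79  80  82  80  78  72
   63  53]]
```

>>> arm_command --delta_rot '[[0,0,0],[0,0,0],[0,0,0],[0,0,0]]' --delta_pos '[[0,0.0003,-0.0003],[0,0.0006,-0.0006],[-0.0002,0.0006,-0.0006],[-0.0003,0.0006,-0.0006]]' --gripper '[1,1,1,1]'

```text
time: 9.58
position: [0.4842, -0.2567, 0.0218]
tool_rot: [0.007, 1.0, 0.0, -0.002]
ft_force: [-6.4, -4.6, -0.5]
grip_width: 0.0006
grip_force: 3.2
```

```bash
python3 f.py
```

```text
9.9333 [ 0.4842 -0.2567  0.0218] mean [-6.334  -4.2573 -0.0126] sd [0.3698 0.527  0.4685] [-0.7181  1.1229 -0.1007]
[[185 186 182 171 138 123 136 152 163 163 145 108  81  74  76  81  85  90
   94  97]
 [142 155 158 154 129 117 133 150 163 168 162 140 105  73  69  73  78  82
   86  90]
 [159 156 163 180 156 129 127 146 156 150 119  88  76  73  70  68  69  74
   78  84]
 [164 167 172 173 145 125 130 145 154 150 111  83  79  79  78  72  69  67
   69  70]
 [188 190 191 184 165 152 148 160 169 163 119  83  80  81  83  81  75  71
   64  58]]
```

>>> arm_command --delta_rot '[[0,0,0],[0,0,0],[0,0,0],[0,0,0],[0,0,0]]' --delta_pos '[[0,-0.0004,0],[0,-0.0008,0],[0,-0.0012,0],[0,-0.0015,0],[0,-0.0015,0]]' --gripper '[1,1,1,1,1]'

```text
time: 10.4
position: [0.4842, -0.2568, 0.0217]
tool_rot: [0.008, 1.0, 0.001, -0.002]
ft_force: [-5.4, -0.0, 1.5]
grip_width: 0.0002
grip_force: 2.8
```

```bash
python3 f.py
```

```text
10.75 [ 0.4842 -0.2568  0.0217] mean [-5.6716 -0.3546  1.1878] sd [0.255  0.5019 0.4232] [-0.1112  0.9661  0.0405]
[[185 188 182 170 139 123 136 152 161 158 138 107  83  76  76  83  87  91
   94  97]
 [143 156 159 154 130 117 131 151 163 167 164 148 108  76  69  74  79  84
   88  93]
 [159 156 163 180 157 131 129 146 156 154 134 102  77  69  66  66  70  76
   82  85]
 [164 167 172 172 145 125 130 149 161 155 116  85  79  78  76  70  68  68
   72  73]
 [188 190 191 185 165 151 148 160 171 165 120  84  79  80  80  79  77  72
   65  53]]
```

>>> arm_command --delta_rot '[[0,0,0],[0,0,0],[0,0,0],[0,0,0]]' --delta_pos '[[-0.0003,0,0],[-0.0006,0,0],[-0.0008,0,0],[-0.0008,0,0]]' --gripper '[1,1,1,1]'

```text
time: 11.13
position: [0.4842, -0.2568, 0.0217]
tool_rot: [0.007, 1.0, 0.001, -0.003]
ft_force: [-8.0, -0.6, 1.9]
grip_width: 0.0002
grip_force: 3.8
```

```bash
python3 f.py
```

```text
11.4833 [ 0.4842 -0.2568  0.0217] mean [-7.7482 -1.1912  1.8678] sd [0.5693 0.5307 0.441 ] [-0.1724  1.3052 -0.0568]
[[185 187 183 170 138 124 136 151 162 157 132  96  76  75  81  84  88  93
   94  98]
 [144 155 159 154 130 116 133 151 164 167 160 131  89  70  71  77  81  86
   90  94]
 [159 157 163 180 157 130 128 147 155 151 126  93  72  67  67  68  73  77
   84  87]
 [165 166 171 173 145 125 130 149 156 137 101  80  78  78  76  72  67  70
   72  73]
 [188 190 190 184 165 152 148 160 166 151 107  82  78  79  80  78  73  69
   62  53]]
```

>>> arm_command --delta_rot '[[0,0,0],[0,0,0],[0,0,0],[0,0,0],[0,0,0],[0,0,0],[0,0,0],[0,0,0],[0,0,0],[0,0,0]]' --delta_pos '[[0.002,0,0],[0.005,0,0],[0.007,0,0],[0.007,-0.01,0],[0.007,-0.022,0],[0.006,-0.022,0],[0.0045,-0.022,0],[0.0035,-0.022,0],[0.0025,-0.022,0],[0.0025,-0.022,0]]' --gripper '[1,1,1,1,1,1,1,1,1,1]'

```text
time: 12.37
position: [0.4836, -0.2798, 0.0221]
tool_rot: [0.007, 1.0, 0.0, -0.001]
ft_force: [-3.0, -1.7, 0.4]
grip_width: 0.0001
grip_force: 1.0
```

```bash
python3 f.py
```

```text
12.7167 [ 0.4836 -0.2797  0.0221] mean [-2.4543 -1.2917  0.3917] sd [0.3614 0.3267 0.5098] [-0.2336  0.4831 -0.0139]
[[102  86  74  76  81  85  88  93  95  98 101 103 105 106 108 111 111 113
  115 117]
 [121 106  83  74  72  77  81  84  89  93  96  98 101 103 105 106 109 110
  112 114]
 [150 120 107 114 101  81  73  76  82  86  91  93  96  99 102 101 105 107
  109 111]
 [163 160 149 132 119 101  86  76  75  77  83  86  90  94  97  99 102 104
  105 108]
 [189 191 189 179 155 131 123 117 100  83  76  77  83  87  92  95  98 101
  102 105]]
```

>>> arm_command --delta_rot '[[0,0,0],[0,0,0],[0,0,0],[0,0,0]]' --delta_pos '[[-0.0004,-0.0002,0],[-0.0008,-0.0004,0],[-0.001,-0.0006,0],[-0.001,-0.0006,0]]' --gripper '[1,1,1,1]'

```text
time: 13.1
position: [0.4837, -0.2796, 0.022]
tool_rot: [0.008, 1.0, 0.001, -0.001]
ft_force: [-4.5, -0.9, 2.5]
grip_width: 0.0003
grip_force: 2.6
```

```bash
python3 f.py|head -1
```

```text
13.45 [ 0.4837 -0.2796  0.0221] mean [-5.2097 -0.8867  2.1818] sd [0.4238 0.6368 0.529 ] [-0.0478  0.9383 -0.019 ]
```

>>> arm_command --delta_rot '[[0,0,0],[0,0,0],[0,0,0],[0,0,0],[0,0,0],[0,0,0],[0,0,0],[0,0,0],[0,0,0],[0,0,0],[0,0,0],[0,0,0]]' --delta_pos '[[0.002,0,0],[0.005,0,0],[0.0055,0.01,0],[0.0055,0.022,0],[0.004,0.022,0],[0.003,0.022,0],[0.002,0.022,0],[0.001,0.022,0],[0,0.022,0],[-0.0005,0.022,0],[-0.001,0.022,0],[-0.0013,0.022,0]]' --gripper '[1,1,1,1,1,1,1,1,1,1,1,1]'

```text
time: 14.5
position: [0.4841, -0.2581, 0.0222]
tool_rot: [0.007, 1.0, 0.001, -0.003]
ft_force: [-7.3, -0.5, 5.5]
grip_width: 0.0004
grip_force: 3.9
```

```bash
python3 f.py|head -1
```

```text
14.85 [ 0.484  -0.2581  0.0222] mean [-7.1109 -1.0444  5.2346] sd [0.4799 0.3749 0.426 ] [-0.1837  1.1737 -0.033 ]
```

>>> arm_command --delta_rot '[[0,0,0],[0,0,0],[0,0,0],[0,0,0],[0,0,0],[0,0,0]]' --delta_pos '[[0,-0.0002,-0.0004],[0,-0.0003,-0.0007],[-0.0001,-0.0003,-0.0007],[-0.0002,-0.0003,-0.0007],[-0.0002,-0.0003,-0.0007],[-0.0002,-0.0003,-0.0007]]' --gripper '[1,1,1,1,1,1]'

```text
time: 15.4
position: [0.4841, -0.2581, 0.0222]
tool_rot: [0.008, 1.0, 0.001, -0.003]
ft_force: [-7.3, -1.1, 2.3]
grip_width: 0.0006
grip_force: 3.1
```

```bash
python3 f.py|head -1
```

```text
15.75 [ 0.4841 -0.2581  0.0222] mean [-6.1852 -0.7516  1.2673] sd [0.8524 0.3946 0.6443] [-0.174   1.0702  0.0017]
```

Both stops are loaded: the push is held at 6–8 N with no movement. I'll back off gently and go to the lever.

>>> arm_command --delta_rot '[[0,0,0],[0,0,0],[0,0,0],[0,0,0],[0,0,0],[0,0,0],[0,0,0],[0,0,0],[0,0,0],[0,0,0],[0,0,0],[0,0,0]]' --delta_pos '[[0.0005,0,0],[0.0015,0,0],[0.003,0,0],[0.006,0,0],[0.012,0,0],[0.02,0,0],[0.022,0,-0.02],[0.022,0,-0.06],[0.022,0,-0.1],[0.022,0,-0.14],[0.022,0,-0.18],[0.022,0,-0.22]]' --gripper '[1,1,1,1,1,1,1,1,1,1,1,1]'

```text
time: 16.8
position: [0.464, -0.2583, 0.2449]
tool_rot: [0.008, 1.0, -0.0, 0.0]
ft_force: [0.4, -0.4, -1.2]
grip_width: 0.0005
grip_force: 0.0
```

>>> arm_command --delta_rot '[[0,0,0],[0,0,0],[0,0,0],[0,0,0],[0,0,0],[0,0,0],[0,0,0],[0,0,0]]' --delta_pos '[[0,0,-0.01],[-0.01,0.038,-0.01],[-0.02,0.076,-0.01],[-0.03,0.114,-0.01],[-0.04,0.152,-0.01],[-0.045,0.19,-0.01],[-0.045,0.228,-0.01],[-0.045,0.228,-0.01]]' --gripper '[1,1,1,1,1,1,1,1]'

```text
time: 17.47
position: [0.5116, -0.0249, 0.2521]
tool_rot: [0.005, 1.0, 0.002, -0.001]
ft_force: [0.1, -0.5, -0.1]
grip_width: 0.0005
grip_force: 0.0
```

```bash
python3 - <<'E'
from h import *
from rig import viewer,status
np.set_printoptions(precision=4,suppress=True)
o=status.get_obs();c=viewer.camera("top");s=viewer.camera("scene")
print(o['time'],o['position'],o['tool_rot'],o['q'],R.from_quat(o['tool_rot']).as_matrix()[:2])
im=c['pixels'];h=cv2.cvtColor(im,cv2.COLOR_BGR2HSV);m=cv2.inRange(h,(0,130,60),(8,255,255));m[:150]=0;m[230:]=0;m[:,:285]=0;m[:,400:]=0
v,u=np.nonzero(m);u,v=u[u<395],v[u<395]
if len(u): print('red line',u.min(),u.max(),np.polyfit(u,v,1))
cv2.imwrite('pics/m.png',np.vstack([cv2.resize(im[150:215,260:410],(780,338),interpolation=2),cv2.resize(s['pixels'][130:250,240:460],(780,255),interpolation=2)[:260]]))
E
```

```text
17.4667 [ 0.5116 -0.0249  0.2521] [ 0.0048  1.      0.002  -0.0011] [-0.2692  0.3395  1.6745  0.0036  1.1307 -1.832 ] [[-1.      0.0096 -0.0021]
 [ 0.0096  0.9999  0.004 ]]
red line 301 336 [  0.0322 183.1788]
```

View pics/m.png

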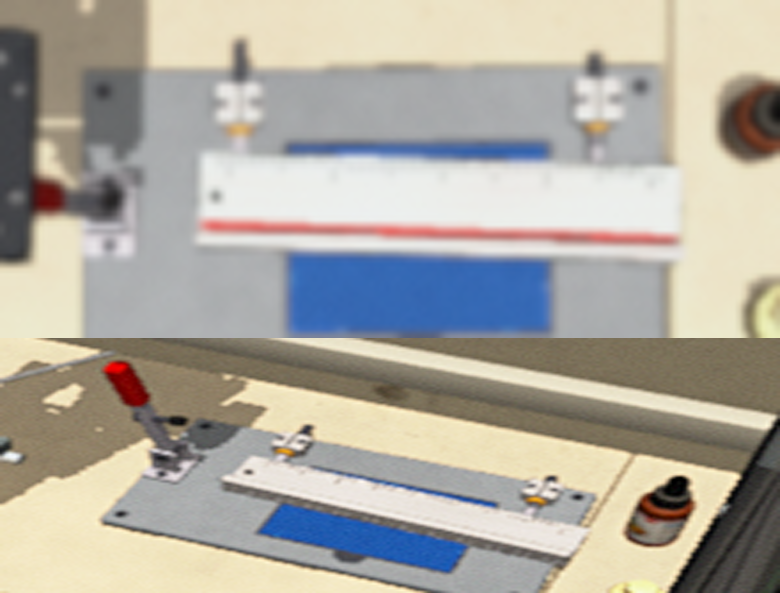

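The view shows the rule edge meeting both tips (top crop, 240,150 and 598,160) and the lever still open at (45,197). The fingers are just outside it, ready to push.

>>> arm_command --delta_rot '[[0,0,0],[0,0,0],[0,0,0],[0,0,0],[0,0,0],[0,0,0],[0,0,0],[0,0,0],[0,0,0],[0,0,0],[0,0,0],[0,0,0]]' --delta_pos '[[-0.001,0,0.035],[-0.001,0,0.07],[-0.001,0,0.105],[-0.001,0,0.122],[-0.001,-0.02,0.122],[-0.001,-0.035,0.12],[-0.001,-0.05,0.117],[-0.001,-0.065,0.117],[-0.001,-0.078,0.118],[-0.001,-0.09,0.119],[-0.002,-0.102,0.122],[-0.002,-0.113,0.126]]' --gripper '[1,1,1,1,1,1,1,1,1,1,1,1]'

```text
time: 18.57
position: [0.5127, -0.1449, 0.1263]
tool_rot: [0.009, 1.0, 0.001, -0.001]
ft_force: [1.2, 4.8, -0.8]
grip_width: 0.0004
grip_force: 2.2
```

```bash
python3 - <<'E'
from h import *
from rig import viewer,status
np.set_printoptions(precision=4,suppress=True)
o=status.get_obs();c=viewer.camera("top");s=viewer.camera("scene");o=status.get_obs()
print(o['position'],o['ft_force'],o['tool_rot'])
h=cv2.cvtColor(s['pixels'],cv2.COLOR_BGR2HSV);m=cv2.inRange(h,(0,130,60),(8,255,255));m[:,:255]=0;m[:,330:]=0;m[210:]=0
M=cv2.moments(m,True);print(M['m00'],M['m10']/max(M['m00'],1),M['m01']/max(M['m00'],1))
J=R.from_euler('z',1.03,degrees=True).as_matrix()
for th in np.radians([100,90,75,60,45,30]):
    p=np.array([.5094,-.2348,0])+J@[.005,.126-.098*np.cos(th),.04+.098*np.sin(th)];print(np.degrees(th),proj(s,p))
E
```

```text
[ 0.513  -0.1465  0.126 ] [-0.4729  0.3215  0.3511] [ 0.0088  1.     -0.0003 -0.0006]
115.0 308.2782608695652 165.3304347826087
100.0 [277.3292 151.8577]
90.0 [284.646  153.6806]
75.0 [295.8744 158.2271]
59.99999999999999 [306.5446 164.6032]
45.0 [315.7452 172.2484]
29.999999999999996 [322.7406 180.4905]
```

>>> arm_command --delta_rot '[[0,0,0],[0,0,0],[0,0,0],[0,0,0],[0,0,0],[0,0,0],[0,0,0],[0,0,0]]' --delta_pos '[[0,-0.006,0.006],[0,-0.0125,0.014],[0,-0.021,0.023],[0,-0.029,0.0325],[0,-0.037,0.047],[0,-0.042,0.062],[0,-0.044,0.071],[0,-0.044,0.071]]' --gripper '[1,1,1,1,1,1,1,1]'

```text
time: 19.33
position: [0.5134, -0.1897, 0.0548]
tool_rot: [0.008, 1.0, -0.001, 0.0]
ft_force: [-0.6, 0.4, -0.5]
grip_width: 0.0006
grip_force: 0.0
```

```bash
python3 f.py|head -1
```

```text
19.6833 [ 0.5128 -0.1878  0.0562] mean [ 0.0033 -0.0876 -0.2239] sd [0.4557 0.4253 0.6267] [ 0.0817 -0.0248 -0.0663]
```

>>> arm_command --delta_rot '[[0,0,0],[0,0,0],[0,0,0],[0,0,0],[0,0,0],[0,0,0]]' --delta_pos '[[0,0,0.002],[0,0,0.004],[0,0,0.006],[0,0,0.008],[0,0,0.009],[0,0,0.009]]' --gripper '[1,1,1,1,1,1]'

```text
time: 20.23
position: [0.5132, -0.1889, 0.0474]
tool_rot: [0.008, 1.0, -0.001, 0.0]
ft_force: [-1.8, -1.5, 5.9]
grip_width: 0.0007
grip_force: 2.7
```

```bash
python3 f.py|head -1
```

```text
20.5833 [ 0.5132 -0.1889  0.0474] mean [-1.5021 -1.3321  5.5191] sd [0.6077 0.3995 0.4089] [-0.2451  0.2466 -0.0277]
```

>>> arm_command --delta_rot '[[0,0,0],[0,0,0],[0,0,0],[0,0,0],[0,0,0]]' --delta_pos '[[0.0002,0,0.0005],[0.0004,0.0002,0.001],[0.0004,0.0003,0.0015],[0.0004,0.0003,0.002],[0.0004,0.0003,0.002]]' --gripper '[1,1,1,1,1]'

```text
time: 21.05
position: [0.5133, -0.189, 0.0472]
tool_rot: [0.007, 1.0, -0.001, 0.001]
ft_force: [-2.5, 0.3, 17.5]
grip_width: 0.0007
grip_force: 8.7
```

```bash
python3 f.py|head -1
```

```text
21.4 [ 0.5132 -0.189   0.0472] mean [-2.9277 -0.1835 17.1844] sd [0.2591 0.3757 0.2667] [-0.0515  0.5419  0.0298]
```

The lever is home: the height has stalled at 47 mm under 17 N. I'll lift off, then go behind the guard for a final light push to make sure both stops stay loaded.

>>> arm_command --delta_rot '[[0,0,0],[0,0,0],[0,0,0],[0,0,0],[0,0,0],[0,0,0],[0,0,0],[0,0,0],[0,0,0],[0,0,0],[0,0,0],[0,0,0]]' --delta_pos '[[0,0,-0.002],[0,0,-0.005],[0,0,-0.02],[0,0,-0.05],[0.015,-0.015,-0.06],[0.035,-0.035,-0.06],[0.055,-0.055,-0.06],[0.058,-0.069,-0.06],[0.058,-0.069,-0.04],[0.058,-0.069,-0.01],[0.058,-0.069,0.02],[0.058,-0.069,0.022]]' --gripper '[1,1,1,1,1,1,1,1,1,1,1,1]'

```text
time: 22.45
position: [0.4512, -0.2542, 0.0184]
tool_rot: [0.008, 1.0, 0.003, -0.003]
ft_force: [0.4, -0.4, 1.4]
grip_width: 0.0003
grip_force: 0.0
```

```bash
python3 f.py|head -1; python3 - <<'E'
from h import *
from rig import viewer
s=viewer.camera("scene");h=cv2.cvtColor(s['pixels'],cv2.COLOR_BGR2HSV);m=cv2.inRange(h,(0,130,60),(8,255,255));m[:,:255]=0;m[:,350:]=0;m[230:]=0
v,u=np.nonzero(m);print(len(u),u.mean(),v.mean())
J=R.from_euler('z',1.03,degrees=True).as_matrix()
for th in (0,.06,.12,.3): print(th,proj(s,np.array([.5094,-.2348,0])+J@[.005,.126-.098*np.cos(th),.04+.098*np.sin(th)]))
E
```

```text
22.8 [ 0.4545 -0.2567  0.0244] mean [-0.1378 -0.0559  0.2432] sd [0.2932 0.2155 0.6067] [-0.0243 -0.024   0.0046]
56 320.85714285714283 193.17857142857142
0 [328.48415167 196.06999496]
0.06 [328.41055901 194.45868433]
0.12 [328.18639143 192.78816093]
0.3 [326.60064805 187.48104929]
```

>>> arm_command --delta_rot '[[0,0,0],[0,0,0],[0,0,0],[0,0,0],[0,0,0],[0,0,0],[0,0,0],[0,0,0],[0,0,0],[0,0,0],[0,0,0]]' --delta_pos '[[-0.006,0,0.002],[-0.013,0,0.002],[-0.02,-0.001,0.002],[-0.024,-0.001,0.002],[-0.026,-0.001,0.002],[-0.0275,-0.001,0.002],[-0.0285,-0.001,0.002],[-0.0295,-0.001,0.002],[-0.03,-0.001,0.002],[-0.0305,-0.001,0.002],[-0.0305,-0.001,0.002]]' --gripper '[1,1,1,1,1,1,1,1,1,1,1]'

```text
time: 23.82
position: [0.4838, -0.2575, 0.0208]
tool_rot: [0.008, 1.0, 0.0, -0.0]
ft_force: [0.8, -0.2, 0.2]
grip_width: 0.0009
grip_force: 0.0
```

```bash
python3 f.py|head -1
```

```text
24.1667 [ 0.4839 -0.2575  0.0208] mean [ 0.4448 -0.1442 -0.1014] sd [0.3184 0.1637 0.3815] [ 0.0294 -0.006   0.0218]
```

>>> arm_command --delta_rot '[[0,0,0],[0,0,0],[0,0,0],[0,0,0],[0,0,0],[0,0,0]]' --delta_pos '[[-0.0005,0,0],[-0.001,0,0],[-0.0014,0,0],[-0.0018,0,0],[-0.002,0,0],[-0.002,0,0]]' --gripper '[1,1,1,1,1,1]'

```text
time: 24.72
position: [0.484, -0.2574, 0.0208]
tool_rot: [0.007, 1.0, 0.0, -0.002]
ft_force: [-6.0, -2.4, 4.5]
grip_width: 0.0001
grip_force: 3.1
```

```bash
python3 f.py|head -1
```

```text
25.0667 [ 0.484  -0.2574  0.0209] mean [-5.9897 -3.0444  3.2392] sd [0.2825 0.422  0.5746] [-0.3927  1.0431 -0.0399]
```

>>> arm_command --delta_rot '[[0,0,0],[0,0,0],[0,0,0],[0,0,0],[0,0,0],[0,0,0],[0,0,0],[0,0,0],[0,0,0],[0,0,0],[0,0,0],[0,0,0]]' --delta_pos '[[0.0005,0,0],[0.001,0,0],[0.002,0,0],[0.005,0,0],[0.015,0,0],[0.03,0,0],[0.05,0,-0.03],[0.07,0,-0.07],[0.07,0.03,-0.11],[0.07,0.06,-0.15],[0.07,0.1,-0.19],[0.07,0.14,-0.2]]' --gripper '[1,1,1,1,1,1,1,1,1,1,1,1]'

```text
time: 26.12
position: [0.4187, -0.1436, 0.2091]
tool_rot: [0.009, 1.0, -0.002, 0.003]
ft_force: [2.1, -0.5, -0.3]
grip_width: 0.0005
grip_force: 0.0
```

>>> arm_command --delta_rot '[[0,0,0],[0,0,0],[0,0,0],[0,0,0],[0,0,0],[0,0,0],[0,0,0]]' --delta_pos '[[0,0.04,0],[0,0.08,0],[0,0.12,0],[0,0.16,0],[0,0.2,0],[0,0.2,0],[0,0.2,0]]' --gripper '[1,1,1,1,1,1,1]'

```text
time: 26.7
position: [0.4198, 0.0593, 0.2062]
tool_rot: [0.005, 1.0, 0.0, 0.0]
ft_force: [0.2, -0.7, -0.7]
grip_width: 0.0
grip_force: 0.0
```

```bash
python3 - <<'E'
from h import *
from rig import viewer,status
print(status.get_obs()['position'],status.get_obs()['time'])
c=viewer.camera("top");s=viewer.camera("scene")
cv2.imwrite('pics/z.png',np.vstack([cv2.resize(c['pixels'][150:215,260:410],(780,338),interpolation=2),cv2.resize(s['pixels'][130:250,240:460],(780,255),interpolation=2)]))
E
```

```text
[0.41984194 0.05926117 0.20622421] 26.7
```

View pics/z.png

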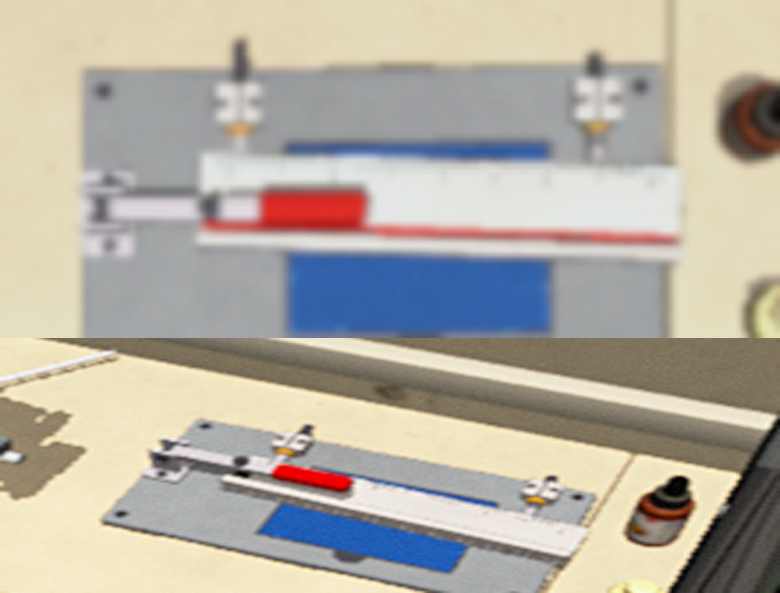

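The lever is home on the rule (red grip at 262–367,208, foot at 208,207). The edge still meets both tips at (240,150) and (598,160), and the bystanders have not moved.

```bash
python3 -c "
from rig import robot
print(robot.hand_in())"
```

```text
the job is handed in; nothing more can be done
None
```

The job is handed in at about 27 s: the rule's edge bears on both stop screws, the red lever is pressed home on it, and nothing around the jig was touched. The hand-in returned no verdict, and the force on each stop could not be read directly, only inferred from the push.

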